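Lay out the writing-set display

ROBOT

A 6-joint arm with a two-finger parallel gripper is mounted at the origin on a cart in front of the work surface, level with it; the furniture and walls round the work are solid. World frame = base frame: x ahead of the robot, y to its left, z up, the work surface at z = 0. Lengths are in mm, angles in rad, forces in N, time in s.
With the tool pointing down it reaches from about 300 to 775 mm from the base axis. Payload 14.6 kg.
Tool frame: the origin (TCP) lies midway between the tips of the shut fingers; the grasp point (between the pads) lies 19 mm behind it (ctrl.grasp_offset is the distance from the TCP to the grasp point, in mm); y points along the fingers, z is the direction in which the jaws open and shut, and the axes are right-handed (so a half turn about y gives the same grasp; the last joint's range is limited). The gripper opens to 94 mm and grips with 3 to 60 N. Pads are 16 mm wide; open, the fingers measure 119 mm over their backs; the gripper's body (75 mm by 177 mm) begins 78 mm behind the grasp point.
Start: joints at [1.052, 0.3, 1.521, -0, 1.321, -0.067], TCP at [240.118, 494.806, 205.446] pointing down, gripper open.
Joint ranges: [-3.03, 3.03], [-0.79, 2.21], [0.23, 2.52], [-1.04, 4.18], [0, 3.07], [-2.55, 2.55]. Speed limits (rad/s): [2.22, 2.22, 2.57, 3.14, 3.14, 3.14].

INTERFACE

Orientations are given as a rotation vector (axis times angle).
In Python, from rig import ctrl gives the robot as it stands. The module is installed in compiled form; this text tells all that it offers.
- The arm moves only by the tool arm_command, never from a script. Its argument "deltas" is one flat list of numbers, 7 for each row, row after row: the shift along the tool's x, y, z in cm, then the turn, a rotation vector about the tool's x, y, z in degrees, then the opening in per cent of the stroke, from 0 (shut) to 100 (fully open). In form: [x, y, z, ax, ay, az, grip, x, y, z, ax, ay, az, grip, ...]. A call has 1 to 8 rows; each row is the pose to reach, as a shift and turn from the pose measured when the call began, along the tool's axes at that moment; what a row does not reach only later rows make up. A row lasts 1/8 s, in which the tool goes at most 62.5 mm and 10.7 degrees, less where a joint would pass 70% of its speed; a pose out of reach is approached as far as the arm can. A call with a gripper value outside its range is refused whole. The fingers move at their own pace and stop on an object; the grip force is fixed at half the most. Time passes only in rows, so rows that repeat a pose let the fingers close. It gives the time, the measured TCP pose, the force and the opening at its end, in the units of the state.
- ctrl.get_state(): the state, without advancing time (a new reading comes with each control period).
- ctrl.grab_frame(name): name is "side" or "top" or "wrist"; returns the picture (384x512x3 uint8, blue, green, red); there is no depth.
- ctrl.camera_info(name): a dict with "mtx" (3x3 intrinsics, pixels), "extrinsics" (4x4, takes a point from camera to world coordinates); the wrist camera has in their place "mount" (4x4, takes a point from camera to tool coordinates, whose origin is the TCP and whose axes are the tool frame's). Camera axes: x right, y up, looking along -z (the intrinsics and any distortion apply to the point x, -y, -z); pixel columns grow to the right and rows downward; lengths in mm; the calibration is good to about 2 mm. A picture is of the moment at which its call begins: read the wrist's pose just before it. camera_info takes no time and is no camera call.
- ctrl.hand_in(): hands the job in, once; it reports no verdict.
Trained networks look in the newest picture that a camera, given by its name, has taken for a name from the list of things; names that differ only in an ending like _2 or _b are one class to them, and where a whole thing is asked for, a point or a joint stands for the part that bears it (a point fixed in the world has none). Each returns a list of dicts, best first, with "score" (0 to 1); they miss things now and then, are a little off and sometimes report something else, mostly with a low value. They report only what shows in the picture. A call takes as long as a camera call. They do not tell look-alikes from the thing itself.
- ctrl.trace(name, camera): "region" (384x512 bool, what is visible of it) and "bbox" ([left, top, width, height] in pixels, round what is visible of it).
The state is a dict: "time": time; "joint_pos": joint angles; "dq": joint speeds; "effort": joint torques, N m; "tool_pos": TCP position; "tcp_rot": TCP orientation; "ft_force": force on the tool from outside, world axes, zero at the start; "moment": the same for the moment, N m; "finger_gap": opening from 0.0 (shut) to 1.0 (fully open).
Only numpy, scipy, OpenCV 4.12 (cv2) and the standard library are available. Lean on these libraries where they do the work, as an engineer would, in place of code of your own. Each camera call takes 0.05 s, during which the arm holds its last target. There are 200 camera calls.

TASK

Lay out the sample writing set for customers from the pieces in front of you (not from the stock at the far right): lay the tape roll flat on the middle of the closed ink tin and stand the stamp upright on the middle of the roll; lay the pen on the plain notebook, along the notebook's long middle line and centred on it; lay the eraser flat on the same notebook, parallel to the pen and level with the pen's middle, halfway between the pen and the long edge that faces the ink tin. Let go of everything and leave the notebook, the tin, the stapler and the glass jar where they are.

Things in the scene. Friction and masses are not known exactly. Their poses are not given: they have to be found in the camera images.
- notebook: plain sage-green closed notebook lying flat, fixed to the table, 180 (its x) x 130 (its y) x 8 mm thick. Origin: centre of its underside; x runs along its long side (away from the robot at yaw 0), z up. Its place is swapped with the ink tin's between starts (either may be on the left) and it is turned up to 0.35 rad
- ink_tin: flat dark-green ink-pad tin with a pale label, lid shut and staying shut, fixed to the table, 65 (x) x 96 (y) x 14 mm high, flat top. Origin: centre of its underside, z up. Turned up to 0.5 rad. A like tin, like tape rolls and pens lie as stock at the far right, beyond the red pencil sharpener and more than 0.65 m to the robot's right: not meant
- tape_roll: roll of green paper tape lying flat, loose, 48 mm across, 15 mm high, about 22 g. Origin: centre of its underside, z up (the axis of the roll). The hole in it is closed to contact (solid disc). Grasp across its diameter
- stamp: hand stamp standing upright, loose, 66 mm high, about 35 g: wooden foot 24 (x) x 36 (y) x 14 mm, above it a turned red handle at most 20 mm across on its vertical axis, from 14 to 66 mm. Origin: centre of its underside, z up. Grasp the handle about 45 mm above the underside; its turn about the vertical does not matter
- pen: orange rollerball pen lying flat, loose, 143 mm long along its y, 10 mm wide (x), 12 mm high with its clip (contact height 10 mm), about 18 g; it does not roll. Origin: middle of its length, at its underside, z up. Grasp across its width; its balance point lies about 7 mm from the origin towards +y. Starts lying across in front of the robot within 0.3 rad of the world y axis
- eraser: white eraser in a blue card sleeve lying flat, loose, 21 (x) x 45 (y, its length) x 12 mm high, about 14 g. Origin: centre of its underside, z up. Can be grasped across its width or by its two ends
- stapler: green desk stapler, a bystander, loose, 135 mm long (along its y), 36 mm wide, 49 mm high, standing between notebook and tin with its length pointing away from the robot. Origin: centre of its underside. Leave it alone
- seal_jar: glass jar of wax seal sticks, a bystander, loose, 96 mm across, 147 mm high, at the back left of the middle. Origin: centre of its underside. Leave it alone
Not all that is in view belongs to the job. Several things look just like the eraser: the one meant starts farthest to the robot's right.

How it is judged:
By the outcome, as a careful person would: the job done as asked, in the order asked, and still so for the second after the job is handed in, with the robot touching nothing.
It also fails if it takes over 109 s, if anything falls off the work surface, if the arm or the gripper's body presses on something with over 40 N, if the wrist force passes 120 N, or if a joint passes its speed limit or range.

## Working session

There is one attempt and no reset: what is moved stays moved. The work goes in short steps, Python scripts to look and compute and a tool call to move; the robot and the scene stay as the last step left them, time stands still between calls to the robot, and variables do not carry over. Pictures are saved under pics/ and viewed, about 12 in all and at most 16, crops included, and the job is handed in when it is done.

Besides the shell and the picture viewer there is one more tool, called after ">>>" in YAML: its name, and indented under it one key for each argument. arm_command: Moves the arm, as the interface text tells. Its arguments: {"type":"object","properties":{"deltas":{"type":"array"}},"required":["deltas"]}

```bash
mkdir -p pics; ls; python3 - <<'E'
from rig import ctrl
import cv2,numpy as np
np.set_printoptions(precision=3,suppress=True)
print(ctrl.get_state())
for c in ["top","side","wrist"]:
    i=ctrl.camera_info(c); print(c,i)
    cv2.imwrite(f"pics/{c}0.png",ctrl.grab_frame(c))
a=[cv2.imread(f"pics/{c}0.png") for c in["top","side"]]
cv2.imwrite("pics/topbig.png",cv2.resize(a[0],(800,600),interpolation=cv2.INTER_CUBIC))
E
```

```text
pics
{'time': 0.0, 'joint_pos': array([ 1.052,  0.3  ,  1.522, -0.   ,  1.321, -0.067]), 'dq': array([-0., -0., -0., -0., -0., -0.]), 'effort': array([  0.002, -53.182, -35.272,   0.071,   0.025,  -0.   ]), 'tool_pos': array([240.009, 494.581, 204.893]), 'tcp_rot': array([-1.543,  0.355, -0.354]), 'ft_force': array([ 0.143, -0.068, -0.671]), 'moment': array([-0.01 , -0.023, -0.04 ]), 'finger_gap': 0.9993701071283556}
top {'mtx': array([[402.636,   0.   , 253.362],
       [  0.   , 402.636, 192.642],
       [  0.   ,   0.   ,   1.   ]]), 'extrinsics': array([[  -0.028,    0.976,   -0.215,  355.071],
       [  -1.   ,   -0.027,    0.005,   51.551],
       [  -0.001,    0.215,    0.977, 1083.411],
       [   0.   ,    0.   ,    0.   ,    1.   ]])}
side {'mtx': array([[427.217,   0.   , 263.502],
       [  0.   , 427.217, 194.819],
       [  0.   ,   0.   ,   1.   ]]), 'extrinsics': array([[   0.999,   -0.042,    0.031,  620.7  ],
       [   0.046,    0.426,   -0.903, -992.226],
       [   0.025,    0.904,    0.428,  529.854],
       [   0.   ,    0.   ,    0.   ,    1.   ]])}
wrist {'mtx': array([[274.741,   0.   , 259.371],
       [  0.   , 274.741, 190.853],
       [  0.   ,   0.   ,   1.   ]]), 'mount': array([[   0.001,   -0.961,   -0.277,  -80.93 ],
       [  -0.001,    0.277,   -0.961, -179.284],
       [   1.   ,    0.001,   -0.   ,    0.808],
       [   0.   ,    0.   ,    0.   ,    1.   ]])}
```

View pics/topbig.png

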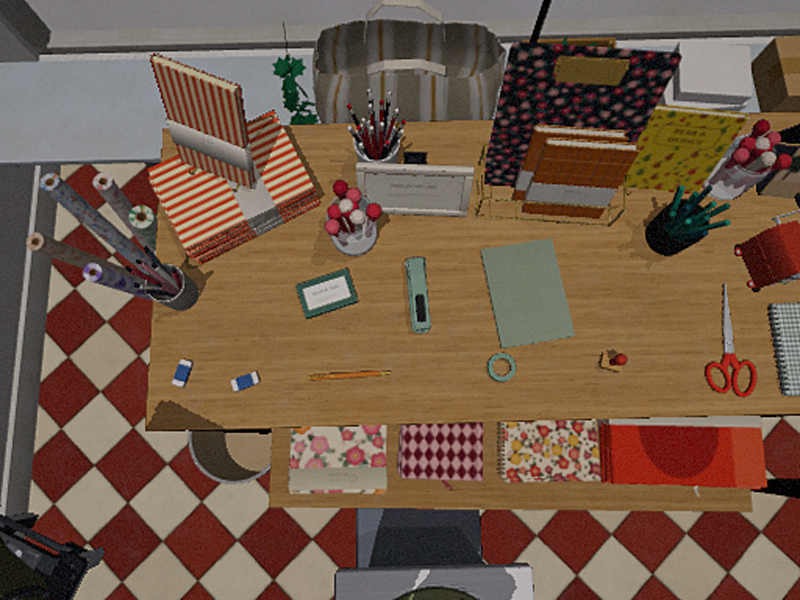

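View pics/side0.png

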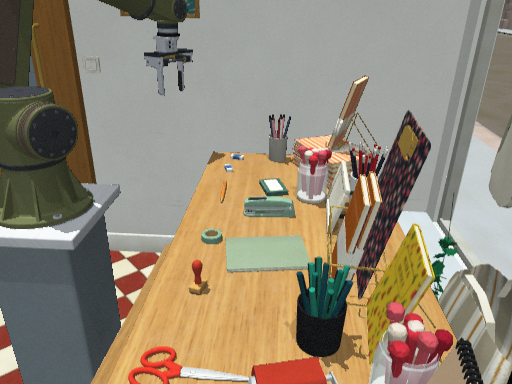

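```bash
cat > h.py <<'E'
from rig import ctrl
import cv2,numpy as np
from scipy.spatial.transform import Rotation as R
np.set_printoptions(precision=3,suppress=True)
def pose(cam,st=None):
    i=ctrl.camera_info(cam)
    if cam!="wrist": return i["mtx"],i["extrinsics"]
    st=st or ctrl.get_state(); T=np.eye(4); T[:3,:3]=R.from_rotvec(st["tcp_rot"]).as_matrix(); T[:3,3]=st["tool_pos"]
    return i["mtx"],T@i["mount"]
def unproj(px,z,K,E):
    px=np.atleast_2d(px).astype(float)
    d=np.c_[(px[:,0]-K[0,2])/K[0,0],-(px[:,1]-K[1,2])/K[1,1],-np.ones(len(px))]@E[:3,:3].T
    return E[:3,3]+d*((z-E[2,3])/d[:,2])[:,None]
def proj(P,K,E):
    c=(np.atleast_2d(P)-E[:3,3])@E[:3,:3]
    return np.c_[K[0,0]*c[:,0]/-c[:,2]+K[0,2],K[1,1]*-c[:,1]/-c[:,2]+K[1,2]]
def rects(name,cam,z,K,E,minscore=.0):
    for d in ctrl.trace(name,cam):
        m=d["region"].astype(np.uint8)
        cs,_=cv2.findContours(m,cv2.RETR_EXTERNAL,cv2.CHAIN_APPROX_NONE)
        c=max(cs,key=len)[:,0]
        w=unproj(c,z,K,E)[:,:2]
        r=cv2.minAreaRect(w.astype(np.float32))
        b=cv2.boxPoints(r); e=b[1]-b[0],b[2]-b[1]; e=max(e,key=np.linalg.norm)
        yaw=np.arctan2(e[1],e[0])
        print(cam,name,"s%.2f"%d["score"],"bbox",d["bbox"],"ctr",np.round(r[0],1),"size",np.round(sorted(r[1]),1),"longdir %.3f"%(yaw%np.pi),"mean",np.round(unproj(np.argwhere(m)[:,::-1],z,K,E)[:,:2].mean(0),1))
E
python3 - <<'E'
from h import *
H=dict(notebook=8,ink_tin=14,tape_roll=15,stamp=0,pen=8,eraser=12,stapler=49,seal_jar=147)
for cam in ["top","side"]:
    ctrl.grab_frame(cam); K,E=pose(cam)
    for n,z in H.items(): rects(n,cam,z,K,E)
E
python3 - <<'E'
import cv2
a=cv2.imread('pics/top0.png'); 
cv2.imwrite('pics/c1.png',cv2.resize(a[140:275,90:420],(800,328),interpolation=cv2.INTER_CUBIC))
E
```

```text
top notebook s0.63 bbox [307.6, 156.5, 58.8, 64.3] ctr [ 602.8 -182.9] size [129.9 180.4] longdir 0.145 mean [ 601.5 -183.5]
top ink_tin s0.58 bbox [188.3, 172.7, 38.1, 28.9] ctr [609.7 168.2] size [70.3 97.5] longdir 1.873 mean [608.9 168.2]
top tape_roll s0.49 bbox [311.9, 225.8, 19.5, 20.8] ctr [ 471.4 -128.7] size [50.5 50.8] longdir 1.543 mean [ 470.8 -128.7]
top tape_roll s0.24 bbox [386.0, 226.8, 13.5, 10.9] ctr [ 474.  -319.4] size [24.  43.3] longdir 1.543 mean [ 474.3 -319.1]
top stamp s0.49 bbox [384.4, 226.7, 17.5, 11.7] ctr [ 476.2 -324.6] size [30.6 43.1] longdir 1.473 mean [ 476.5 -324.3]
top pen s0.61 bbox [196.6, 238.4, 49.4, 3.3] ctr [464.9 134.7] size [ 11.5 130.8] longdir 1.609 mean [465.7 137.6]
top pen s0.28 bbox [308.5, 226.0, 20.1, 18.0] ctr [ 472.1 -130. ] size [45.5 46.1] longdir 3.083 mean [ 472.3 -130.6]
top eraser s0.45 bbox [113.3, 230.7, 11.1, 17.2] ctr [477.2 413.3] size [24.1 41.9] longdir 2.856 mean [477.2 412.7]
top stapler s0.58 bbox [258.9, 165.0, 16.4, 48.8] ctr [594.6   8.9] size [ 36.9 131.1] longdir 0.047 mean [594.5   9.7]
side notebook s0.76
[... 244 characters left out ...]
0.55 bbox [200.1, 227.5, 21.9, 19.7] ctr [ 472.8 -139.5] size [49.2 73.1] longdir 1.704 mean [ 473.  -139.3]
side stamp s0.71 bbox [189.7, 258.8, 18.4, 36.4] ctr [ 467.2 -274.5] size [ 31.6 113.8] longdir 1.710 mean [ 466.3 -282.9]
side pen s0.57 bbox [222.0, 183.1, 4.1, 13.4] ctr [464.  139.4] size [ 4.  98.6] longdir 1.617 mean [464.2 138.3]
side eraser s0.57 bbox [224.1, 164.9, 9.5, 6.2] ctr [459.9 298.1] size [22.7 61.8] longdir 1.698 mean [459.7 296. ]
side eraser s0.43 bbox [229.1, 152.0, 14.6, 3.2] ctr [477.  403.6] size [41.8 50.1] longdir 1.686 mean [477.1 406.8]
side seal_jar s0.97 bbox [294.8, 146.5, 37.5, 56.7] ctr [711.8 -33.7] size [ 88.8 354.7] longdir 1.532 mean [702.9 -52.4]
```

View pics/c1.png

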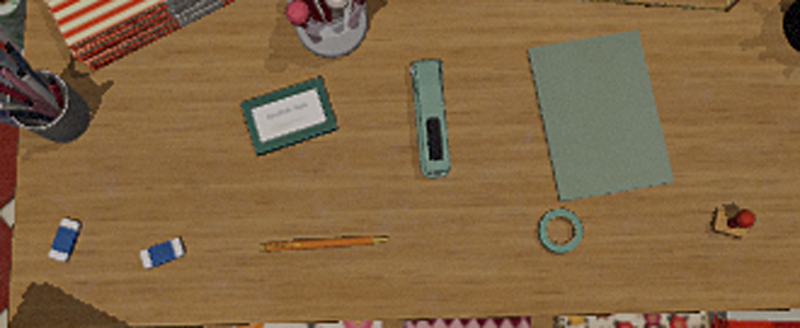

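```bash
cat >> h.py <<'E'
def tool(phi):
    c,s=np.cos(phi),np.sin(phi); return np.array([[s,0,c],[-c,0,s],[0,-1,0]])
def cur():
    s=ctrl.get_state(); M=R.from_rotvec(s["tcp_rot"]).as_matrix(); return s,np.array(s["tool_pos"]),M
def go(*wps):
    "wps: (x,y,z,phi,grip): print the delta row for each; phi taken mod pi nearest natural wrist angle"
    s,p,M=cur(); q=s["joint_pos"]
    phi0=np.arctan2(M[1,2],M[0,2]); 
    print("t %.2f tcp"%s["time"],np.round(p,1),"phi %.3f j6 %.2f gap %.3f"%(phi0,q[5],s["finger_gap"]),"tilt",np.round(M[2,[0,2]],3))
    for x,y,z,phi,g in wps:
        # const c = phi - j1 - sgn*j6 ; pick candidate keeping |turn| small relative to base direction
        c=[phi+k*np.pi for k in (-2,-1,0,1,2)]
        nat=np.arctan2(y,x)+np.pi/2
        ph=min(c,key=lambda a:abs(((a-nat+np.pi)%(2*np.pi))-np.pi))
        d=M.T@(np.array([x,y,z])-p)/10; r=np.degrees(R.from_matrix(M.T@tool(ph)).as_rotvec())
        print("row",np.round(d,2).tolist(),np.round(r,1).tolist(),g,"phi %.2f nat %.2f"%(ph,nat))
E
python3 - <<'E'
from h import *
s,p,M=cur(); print(M)
K,E=pose("side"); print("jar base front px->",unproj([[313,203],[296,198],[331,198]],0,K,E))
K,E=pose("top"); print("jar top view",unproj([[226,163],[207,150],[243,150]],0,K,E))
go((471,-80,200,1.57,100),(430,-129,200,1.57,100))
E
```

```text
[[ 0.9   -0.     0.437]
 [-0.437  0.     0.9  ]
 [-0.    -1.     0.   ]]
jar base front px-> [[723.242  86.676   0.   ]
 [676.239 114.42    0.   ]
 [777.174 124.351   0.   ]]
jar top view [[680.483 120.475   0.   ]
 [720.165 173.559   0.   ]
 [717.301  72.03    0.   ]]
t 1.05 tcp [240.1 494.8 205.4] phi 1.119 j6 -0.07 gap 1.002 tilt [-0.  0.]
row [45.87, 0.54, -41.63] [-0.0, -25.8, -0.0] 100 phi -4.71 nat 1.40
row [44.32, 0.54, -47.83] [-0.0, -25.8, -0.0] 100 phi -4.71 nat 1.28
```

```bash
sed -i 's|nat=np.arctan2(y,x)+np.pi/2|nat=phi0; c=[a for a in c if abs(a-np.arctan2(y,x))<2.3]|' h.py
python3 - <<'E'
from h import *
go((471,-129,205,1.5,100))
E
```

```text
t 1.05 tcp [240.1 494.8 205.4] phi 1.119 j6 -0.07 gap 1.002 tilt [-0.  0.]
row [48.01, 0.04, -46.04] [-0.0, -21.8, -0.0] 100 phi 1.50 nat 1.12
```

>>> arm_command:
  deltas: [48,0,-46,0,-21.8,0,100,48,0,-46,0,-21.8,0,100,48,0,-46,0,-21.8,0,100,48,0,-46,0,-21.8,0,100,48,0,-46,0,-21.8,0,100,48,0,-46,0,-21.8,0,100,48,0,-46,0,-21.8,0,100,48,0,-46,0,-21.8,0,100]

```text
time: 2.05
tool_pos: [412.3, 29.5, 205.9]
tcp_rot: [-1.57, 0.055, -0.057]
ft_force: [0.9, 0.7, 0.4]
finger_gap: 0.998
```

```bash
python3 - <<'E'
from h import *
go((471,-129,130,1.5,100))
E
```

```text
t 2.05 tcp [412.3  29.5 205.9] phi 1.499 j6 -1.52 gap 0.998 tilt [0.001 0.   ]
row [6.97, 7.59, -15.39] [-0.0, -0.0, 0.1] 100 phi 1.50 nat 1.50
```

>>> arm_command:
  deltas: [7,7.6,-15.4,0,0,0,100,7,7.6,-15.4,0,0,0,100,7,7.6,-15.4,0,0,0,100,7,7.6,-15.4,0,0,0,100,7,7.6,-15.4,0,0,0,100,7,7.6,-15.4,0,0,0,100]

```text
time: 2.8
tool_pos: [471.4, -128.2, 130.7]
tcp_rot: [-1.57, 0.053, -0.057]
ft_force: [-0.3, -0.3, 1.3]
finger_gap: 0.999
```

```bash
cat >> h.py <<'E'
def look(tag,**H):
    st=ctrl.get_state(); im=ctrl.grab_frame("wrist"); cv2.imwrite(f"pics/{tag}.png",im)
    K,E=pose("wrist",st)
    for n,z in H.items(): rects(n,"wrist",z,K,E)
    return im,K,E
E
python3 - <<'E'
from h import *
look("w1",tape_roll=15,notebook=8,stamp=0)
go((471,-129,3,1.5,100))
E
```

```text
wrist tape_roll s0.63 bbox [236.5, 163.4, 45.2, 40.5] ctr [ 468.3 -127. ] size [45.8 49.3] longdir 3.071 mean [ 469. -127.]
wrist notebook s0.85 bbox [155.2, 210.8, 135.0, 140.8] ctr [ 569.8 -185.1] size [121.  130.9] longdir 1.714 mean [ 585.8 -175. ]
wrist stamp s0.74 bbox [60.8, 185.4, 51.4, 38.8] ctr [ 479.9 -337.4] size [37.6 77.8] longdir 1.793 mean [ 481.3 -334.2]
t 3.00 tcp [ 471.4 -128.6  130.4] phi 1.500 j6 -1.84 gap 1.000 tilt [ 0.002 -0.   ]
row [-0.06, 12.74, -0.04] [0.0, 0.0, 0.1] 100 phi 1.50 nat 1.50
```

View pics/w1.png

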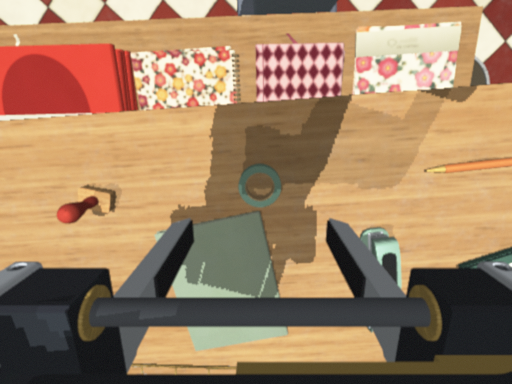

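>>> arm_command:
  deltas: [-0.1,8,0,0,0,0,100,-0.1,12.6,0,0,0,0,100,-0.1,12.6,0,0,0,0,100,-0.1,12.6,0,0,0,0,0,-0.1,12.6,0,0,0,0,0,-0.1,12.6,0,0,0,0,0,-0.1,12.6,0,0,0,0,0,-0.1,12.6,0,0,0,0,0]

```text
time: 4.0
tool_pos: [470.7, -128.5, 4.6]
tcp_rot: [-1.57, 0.054, -0.057]
ft_force: [-0.2, 0.2, 0.9]
finger_gap: 0.503
```

```bash
python3 - <<'E'
from h import *
go((471,-129,120,1.5,0),(609,168,120,1.5,0))
E
```

```text
t 4.00 tcp [ 470.7 -128.5    4.6] phi 1.500 j6 -1.84 gap 0.503 tilt [ 0.002 -0.   ]
row [0.06, -11.54, -0.04] [0.0, 0.0, 0.1] 0 phi 1.50 nat 1.50
row [11.74, -11.52, 30.55] [0.0, 0.0, 0.1] 0 phi 1.50 nat 1.50
```

>>> arm_command:
  deltas: [0,-6,0,0,0,0,0,0,-11.5,0,0,0,0,0,6,-12.5,8,0,0,0,0,12,-12.5,15,0,0,0,0,12,-12.5,16,0,0,0,0,12,-12.5,16,0,0,0,0,12,-12.5,16,0,0,0,0]

```text
time: 4.88
tool_pos: [601.1, 22.8, 129.3]
tcp_rot: [-1.57, 0.054, -0.055]
ft_force: [-1.9, -0.1, -1.3]
finger_gap: 0.502
```

```bash
python3 - <<'E'
from h import *
look("w2",ink_tin=14,seal_jar=0,stapler=49)
go((609,168,40,1.5,0),(609,168,18,1.5,0))
E
```

```text
wrist ink_tin s0.70 bbox [343.7, 142.4, 96.9, 78.7] ctr [607.2 169. ] size [65.7 98.4] longdir 1.866 mean [606.2 169.5]
wrist seal_jar s0.90 bbox [327.9, 241.2, 117.2, 102.2] ctr [699.8 137.5] size [37.7 72.9] longdir 1.501 mean [713.3 145.8]
wrist stapler s0.78 bbox [225.0, 128.6, 46.6, 120.1] ctr [570.   12.1] size [30.4 73.8] longdir 0.050 mean [585.2  13.1]
wrist stapler s0.38 bbox [0.0, 109.5, 162.8, 164.6] ctr [ 590.7 -150.8] size [115.4 155.7] longdir 0.141 mean [ 584.8 -150.5]
t 5.08 tcp [600.8  21.4 130. ] phi 1.499 j6 -1.52 gap 0.504 tilt [ 0.002 -0.   ]
row [-0.26, 8.99, 14.68] [0.0, -0.1, 0.1] 0 phi 1.50 nat 1.50
row [-0.26, 11.19, 14.68] [0.0, -0.1, 0.1] 0 phi 1.50 nat 1.50
```

View pics/w2.png

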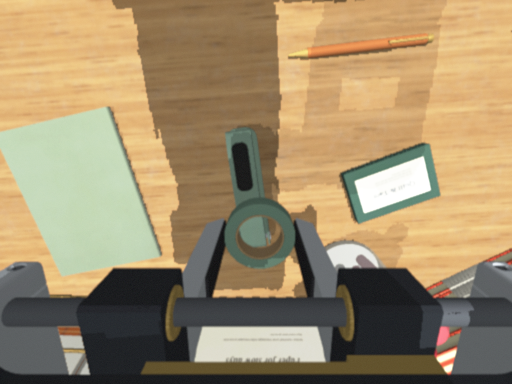

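```bash
python3 - <<'E'
from h import *
look("w3",tape_roll=140.5,ink_tin=14)
print(proj([600.8,21.4,130],*pose("wrist")))
E
```

```text
wrist tape_roll s0.78 bbox [221.9, 196.6, 73.0, 71.8] ctr [598.9  22.4] size [46.6 51.8] longdir 3.069 mean [598.6  22.4]
wrist ink_tin s0.96 bbox [343.9, 142.4, 95.8, 80.0] ctr [607.5 169.2] size [67.2 98.3] longdir 1.860 mean [606.5 169.4]
[[257.516 229.652]]
```

>>> arm_command:
  deltas: [-0.2,0,6,0,0,0,0,-0.2,0,12,0,0,0,0,-0.2,2,14.7,0,0,0,0,-0.2,8,14.7,0,0,0,0,-0.2,10.5,14.7,0,0,0,0,-0.2,11.1,14.7,0,0,0,0,-0.2,11.1,14.7,0,0,0,0,-0.2,11.1,14.7,0,0,0,0]

```text
time: 6.22
tool_pos: [610.2, 168.4, 19.7]
tcp_rot: [-1.57, 0.054, -0.059]
ft_force: [-0.2, 1.0, -0.6]
finger_gap: 0.504
```

```bash
python3 - <<'E'
from h import *
go((609.2,168.3,18.7,1.5,0),(609.2,168.3,120,1.5,70))
E
```

```text
t 6.22 tcp [610.2 168.4  19.7] phi 1.499 j6 -1.29 gap 0.504 tilt [0.003 0.   ]
row [-0.1, 0.1, -0.02] [-0.0, -0.1, 0.2] 0 phi 1.50 nat 1.50
row [-0.06, -10.03, -0.02] [-0.0, -0.1, 0.2] 70 phi 1.50 nat 1.50
```

>>> arm_command:
  deltas: [-0.1,0.1,0,0,0,0,0,-0.1,0.1,0,0,0,0,70,-0.1,0.1,0,0,0,0,70,-0.1,0.1,0,0,0,0,70,-0.1,-5,0,0,0,0,100,-0.1,-11,0,0,0,0,100,-1,-11.5,-9,0,0,0,100,-1,-11.5,-14,0,0,0,100]

```text
time: 7.22
tool_pos: [591.2, 43.9, 135.3]
tcp_rot: [-1.57, 0.051, -0.059]
ft_force: [0.8, -0.6, -0.1]
finger_gap: 0.994
```

```bash
python3 - <<'E'
from h import *
im,K,E=look("w4",tape_roll=29,ink_tin=14)
cv2.imwrite("pics/w4c.png",cv2.resize(im[90:260,290:490],(600,510),interpolation=cv2.INTER_CUBIC))
go((476,-325,180,1.5,100),(476,-325,120,1.5,100))
E
```

```text
wrist tape_roll s0.89 bbox [347.9, 174.5, 52.1, 41.9] ctr [607.2 166.6] size [47.7 53.9] longdir 1.031 mean [607.1 167.3]
wrist ink_tin s0.64 bbox [320.5, 152.1, 96.1, 72.9] ctr [607.  169.7] size [65.8 96.4] longdir 1.869 mean [602.3 169.5]
t 7.38 tcp [591.4  42.5 134.7] phi 1.495 j6 -1.49 gap 1.000 tilt [0.004 0.   ]
row [-8.72, -4.56, -37.52] [-0.0, -0.3, 0.2] 100 phi 1.50 nat 1.50
row [-8.74, 1.44, -37.52] [-0.0, -0.3, 0.2] 100 phi 1.50 nat 1.50
```

View pics/w4c.png

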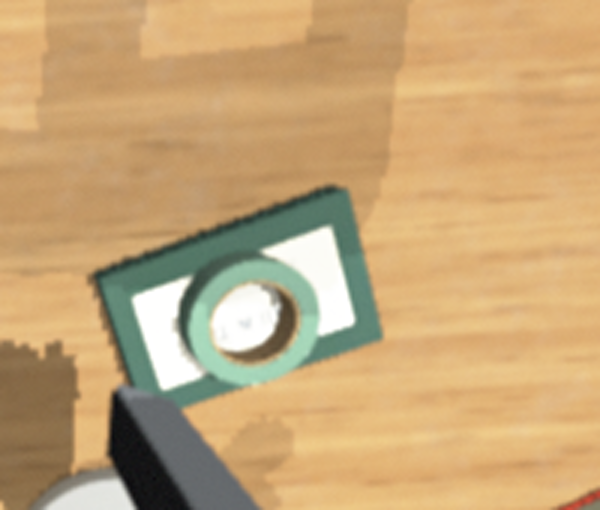

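>>> arm_command:
  deltas: [-5,-4.5,-10,0,0,0,100,-8.7,-4.5,-20,0,0,0,100,-10,-4.5,-30,0,0,0,100,-10,-4.5,-30,0,0,0,100,-10,-4.5,-30,0,0,0,100,-10,-4.5,-30,0,0,0,100,-10,-4.5,-30,0,0,0,100]

```text
time: 8.25
tool_pos: [469.3, -248.6, 179.3]
tcp_rot: [-1.57, 0.057, -0.062]
ft_force: [0.1, 0.4, 0.0]
finger_gap: 0.995
```

```bash
python3 - <<'E'
from h import *
im,K,E=look("w5",stamp=0)
K2,E2=pose("top"); print(unproj([390,231.6],10,K2,E2))
cv2.imwrite("pics/w5c.png",cv2.resize(im[130:260,100:300],(800,520),interpolation=cv2.INTER_CUBIC))
E
```

```text
wrist stamp s0.97 bbox [191.8, 170.7, 28.2, 32.8] ctr [ 482.9 -320. ] size [38.1 42.5] longdir 2.862 mean [ 479.4 -320.7]
[[ 474.388 -315.672   10.   ]]
```

View pics/w5c.png

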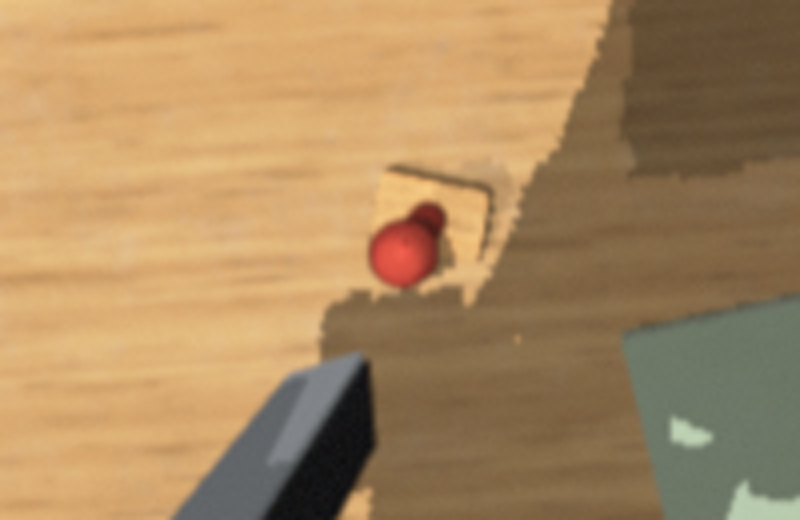

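```bash
python3 - <<'E'
from h import *
K,E=pose("wrist"); print(unproj([201,193],56,K,E))
K2,E2=pose("top"); print(unproj([397.3,229.3],56,K2,E2))
K2,E2=pose("side"); print(unproj([197,265],56,K2,E2))
go((473,-315,150,1.5,100),(473,-315,26,1.5,100))
E
```

```text
[[ 474.251 -314.16    56.   ]]
[[ 474.642 -319.204   56.   ]]
[[ 474.165 -317.522   56.   ]]
t 8.35 tcp [ 469.6 -247.6  179.2] phi 1.497 j6 -2.05 gap 1.002 tilt [0.003 0.   ]
row [0.83, 2.92, -6.7] [-0.0, -0.2, 0.2] 100 phi 1.50 nat 1.50
row [0.79, 15.32, -6.71] [-0.0, -0.2, 0.2] 100 phi 1.50 nat 1.50
```

>>> arm_command:
  deltas: [0.9,2.9,-6,0,0,0,60,0.9,3,-6.8,0,0,0,50,0.9,3,-6.8,0,0,0,50,0.9,9,-6.8,0,0,0,50,0.9,14,-6.8,0,0,0,50,0.9,15.3,-6.8,0,0,0,50,0.9,15.3,-6.8,0,0,0,50]

```text
time: 9.22
tool_pos: [474.8, -315.5, 27.3]
tcp_rot: [-1.57, 0.054, -0.06]
ft_force: [0.5, -0.2, -0.3]
finger_gap: 0.502
```

```bash
python3 - <<'E'
from h import *
im,K,E=look("w6",stamp=56)
cv2.imwrite("pics/w6c.png",cv2.resize(im[160:310,160:360],(800,600),interpolation=cv2.INTER_CUBIC))
s,p,M=cur(); print(p, proj(p+[0,0,30],K,E))
E
```

```text
wrist stamp s0.75 bbox [232.0, 199.9, 49.4, 68.4] ctr [ 464.2 -317.2] size [27.7 40.5] longdir 2.830 mean [ 461.6 -315.1]
[ 475.25  -316.342   28.496] [[256.714 252.544]]
```

View pics/w6c.png

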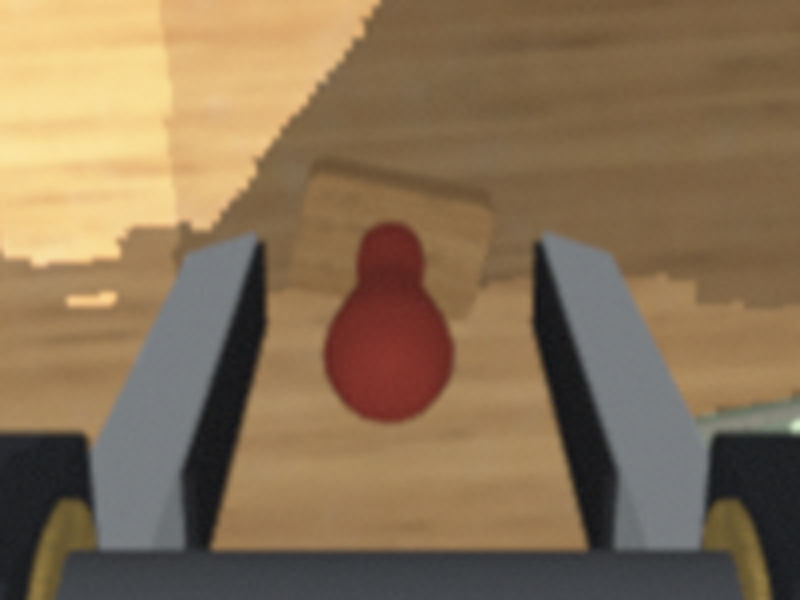

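>>> arm_command:
  deltas: [-0.1,0.1,-0.2,0,0,0,50,-0.1,0.1,-0.2,0,0,0,40,-0.1,0.1,-0.2,0,0,0,0,-0.1,0.1,-0.2,0,0,0,0,-0.1,0.1,-0.2,0,0,0,0,-0.1,0.1,-0.2,0,0,0,0]

```text
time: 10.07
tool_pos: [474.1, -318.3, 27.5]
tcp_rot: [-1.572, 0.053, -0.062]
ft_force: [-0.2, 0.9, 1.1]
finger_gap: 0.196
```

```bash
python3 - <<'E'
from h import *
go((475,-318,170,1.5,0),(475,-100,170,1.5,0),(600,40,170,1.5,0))
E
```

```text
t 10.07 tcp [ 474.1 -318.3   27.5] phi 1.497 j6 -2.16 gap 0.196 tilt [ 0.006 -0.001]
row [0.17, -14.25, 0.01] [0.1, -0.1, 0.4] 0 phi 1.50 nat 1.50
row [-1.42, -14.28, 21.76] [0.1, -0.1, 0.4] 0 phi 1.50 nat 1.50
row [10.02, -14.23, 36.63] [0.1, -0.1, 0.4] 0 phi 1.50 nat 1.50
```

>>> arm_command:
  deltas: [0,-5,0,0,0,0.3,0,0,-11,0,0,0,0.3,0,2,-14,5,0,0,0.3,0,4,-14,10,0,0,0.3,0,6,-14,16,0,0,0.3,0,8,-14,22,0,0,0.3,0,9,-14,28,0,0,0.3,0,10,-14,34,0,0,0.3,0]

```text
time: 11.08
tool_pos: [598.1, 15.8, 167.6]
tcp_rot: [-1.571, 0.057, -0.058]
ft_force: [0.2, -0.5, -0.4]
finger_gap: 0.195
```

```bash
python3 - <<'E'
from h import *
im,K,E=look("w7",tape_roll=29,ink_tin=14)
cv2.imwrite("pics/w7.png",im)
go((609,167.5,90,1.5,0),(609,167.5,57,1.5,0))
E
```

```text
wrist tape_roll s0.94 bbox [364.0, 162.1, 45.5, 38.6] ctr [608.1 166.5] size [47.8 53.1] longdir 1.497 mean [607.3 167.2]
wrist ink_tin s0.62 bbox [339.1, 139.9, 86.8, 71.9] ctr [607.4 169.5] size [67.  98.7] longdir 1.868 mean [604.2 168.2]
t 11.22 tcp [598.   16.2 167.3] phi 1.501 j6 -1.53 gap 0.193 tilt [ 0.    -0.001]
row [0.04, 7.72, 15.18] [0.1, 0.1, 0.0] 0 phi 1.50 nat 1.50
row [0.04, 11.02, 15.18] [0.1, 0.1, 0.0] 0 phi 1.50 nat 1.50
```

View pics/w7.png

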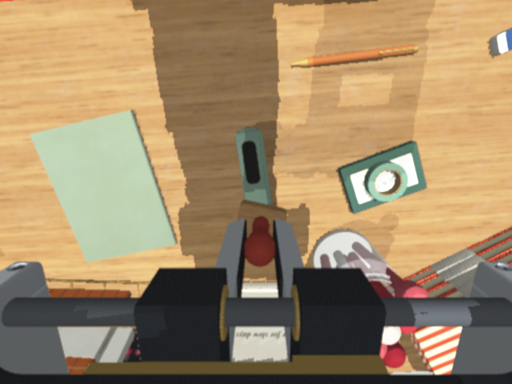

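```bash
python3 - <<'E'
from h import *
K,E=pose("wrist"); 
im=cv2.imread("pics/w7.png"); m=(im[:,:,2]>im[:,:,1]*1.8)&(im[:,:,2]>60); m[:200]=0;m[290:]=0;m[:,:235]=0;m[:,290:]=0
ys,xs=np.nonzero(m); print(xs.min(),xs.max(),ys.min(),ys.max())
for z in(190,196,200): print(unproj([260,250],z,K,E))
# foot bottom z ~ 140 ; top near edge of foot px (240,203),(285,210)
print(unproj([[240,203],[285,210]],154,K,E))
# side-view check
a=ctrl.grab_frame("side"); K,E=pose("side"); c=proj(cur()[1],K,E)[0]; print(c)
x,y=int(c[0]),int(c[1]); cv2.imwrite("pics/s7.png",cv2.resize(a[y-60:y+60,x-60:x+60],(600,600),interpolation=cv2.INTER_CUBIC))
E
```

```text
245 274 217 265
[[601.597  17.22  190.   ]]
[[598.378  17.436 196.   ]]
[[596.233  17.579 200.   ]]
[[581.412   3.864 154.   ]
 [589.23   36.798 154.   ]]
[269.305 153.578]
```

View pics/s7.png

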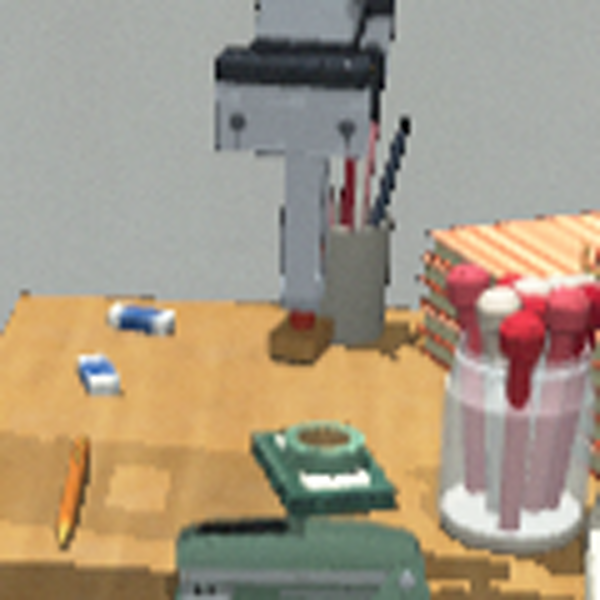

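>>> arm_command:
  deltas: [0,0,6,0,0,0,0,0,0,12,0,0,0,0,0,3,15.1,0,0,0,0,0,8,15.1,0,0,0,0,0,10,15.1,0,0,0,0,0,10.5,15.1,0,0,0,0,0,10.5,15.1,0,0,0,0,0,10.5,15.1,0,0,0,0]

```text
time: 12.28
tool_pos: [609.4, 164.7, 63.9]
tcp_rot: [-1.571, 0.054, -0.059]
ft_force: [-0.2, -0.5, -0.6]
finger_gap: 0.192
```

```bash
python3 - <<'E'
from h import *
go((608.7,166.8,57,1.5,0))
a=ctrl.grab_frame("side"); K,E=pose("side"); c=proj(cur()[1],K,E)[0]
x,y=int(c[0]),int(c[1]); cv2.imwrite("pics/s8.png",cv2.resize(a[y-40:y+40,x-50:x+50],(750,600),interpolation=cv2.INTER_CUBIC))
E
```

```text
t 12.28 tcp [609.4 164.7  63.9] phi 1.499 j6 -1.29 gap 0.192 tilt [ 0.003 -0.001]
row [-0.09, 0.69, 0.2] [0.0, -0.1, 0.2] 0 phi 1.50 nat 1.50
```

View pics/s8.png

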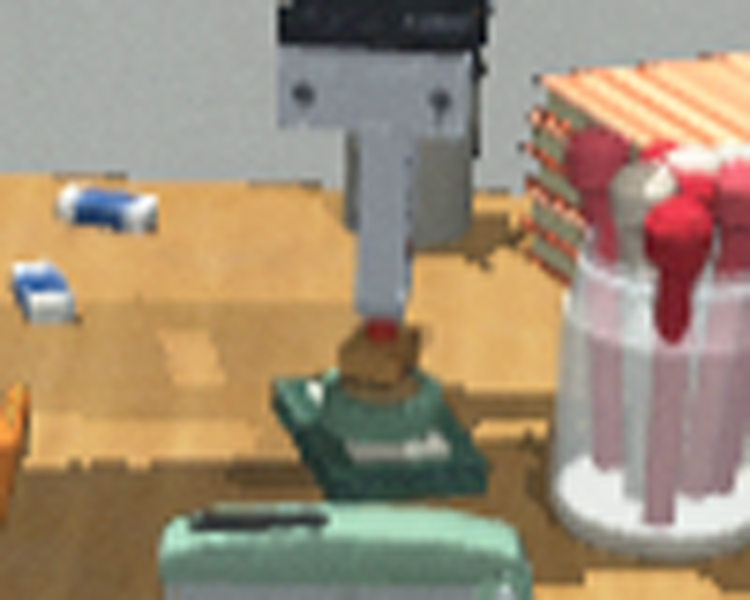

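Stamp is about 6 mm above the roll at image (380,360), centred over it. Lower slowly and watch the force.

>>> arm_command:
  deltas: [-0.1,0.4,0.2,0,0,0,0,-0.1,0.65,0.2,0,0,0,0,-0.1,0.65,0.2,0,0,0,0]

```text
time: 12.7
tool_pos: [608.3, 166.9, 56.9]
tcp_rot: [-1.571, 0.055, -0.058]
ft_force: [0.3, -0.1, -0.6]
finger_gap: 0.197
```

```bash
python3 - <<'E'
from h import *
print(ctrl.get_state()["ft_force"])
go((608.7,166.8,56.5,1.5,0))
E
```

```text
[ 0.295 -0.109 -0.605]
t 12.70 tcp [608.3 166.9  56.9] phi 1.499 j6 -1.29 gap 0.197 tilt [ 0.002 -0.001]
row [0.04, 0.04, -0.01] [0.1, -0.0, 0.1] 0 phi 1.50 nat 1.50
```

>>> arm_command:
  deltas: [0,0.1,0,0,0,0,0,0,0.1,0,0,0,0,0]

```text
time: 12.95
tool_pos: [608.6, 167.1, 56.4]
tcp_rot: [-1.571, 0.054, -0.058]
ft_force: [-0.3, 0.8, 4.3]
finger_gap: 0.194
```

Contact (4 N). Open gently, and rise.

>>> arm_command:
  deltas: [0,0,0,0,0,0,35,0,0,0,0,0,0,50,0,0,0,0,0,0,60,0,-3,0,0,0,0,60,0,-8,0,0,0,0,60,0,-12,0,0,0,0,60,-6,-12,-3,0,0,0,60,-10,-12,-3,0,0,0,60]

```text
time: 13.95
tool_pos: [504.9, 143.4, 176.2]
tcp_rot: [-1.571, 0.055, -0.06]
ft_force: [0.6, 1.4, 0.1]
finger_gap: 0.601
```

```bash
python3 - <<'E'
from h import *
im,K,E=look("w9",stamp=29,pen=8,eraser=12)
a=ctrl.grab_frame("side"); b=im[180:384,130:402]
rects("stamp","side",29,*pose("side"))
cv2.imwrite("pics/c9.png",np.hstack([cv2.resize(a[110:230,200:340],(420,360)),cv2.resize(im,(380,285)).copy() if 0 else cv2.resize(im,(380,360))]))
go((464,135,150,0.04,60),(464,135,4,0.04,60))
E
```

```text
wrist stamp s0.73 bbox [270.9, 245.8, 29.3, 44.2] ctr [627.2 167.6] size [39.8 62.5] longdir 2.977 mean [622.9 170.7]
wrist stamp s0.60 bbox [221.2, 289.1, 64.6, 73.7] ctr [754.1 118.4] size [ 62.5 100.8] longdir 1.497 mean [746. 119.]
wrist pen s0.73 bbox [194.7, 135.4, 110.4, 19.8] ctr [464.2 134.4] size [ 10.7 135.4] longdir 1.608 mean [464.4 138.7]
wrist eraser s0.76 bbox [458.8, 115.7, 36.6, 43.8] ctr [474.9 414.9] size [28.5 44.5] longdir 2.801 mean [474.6 415. ]
wrist eraser s0.63 bbox [371.6, 116.1, 38.2, 26.4] ctr [458.4 308.9] size [22.5 47.7] longdir 1.905 mean [458. 309.]
side stamp s0.49 bbox [269.1, 161.2, 11.5, 23.6] ctr [608.1 251.6] size [ 30.  192.7] longdir 1.556 mean [606.  240.8]
t 14.25 tcp [507.2 144.5 176.2] phi 1.499 j6 -1.29 gap 0.601 tilt [ 0.003 -0.001]
row [-4.25, 2.61, -1.25] [-0.1, 83.6, 0.2] 60 phi 0.04 nat 1.50
row [-4.3, 17.21, -1.24] [-0.1, 83.6, 0.2] 60 phi 0.04 nat 1.50
```

View pics/c9.png

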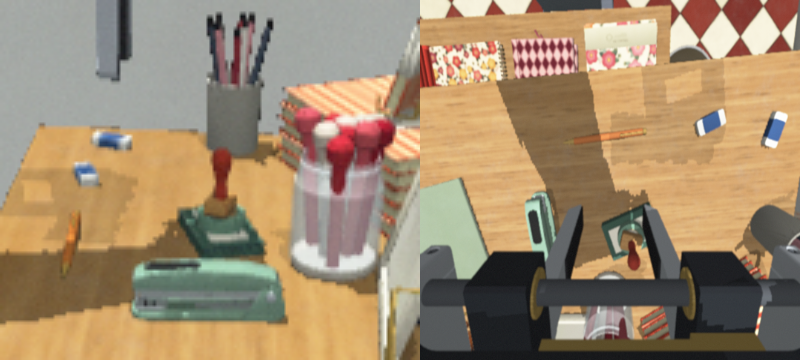

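```bash
python3 - <<'E'
from h import *
for n,st in(("w9",None),):
    im=cv2.imread(f"pics/{n}.png"); K,E=pose("wrist")
    hsv=cv2.cvtColor(im,cv2.COLOR_BGR2HSV)
    roi=np.zeros(im.shape[:2],bool); roi[125:165,180:320]=1
    for smin in (150,170,190):
        m=roi&(hsv[...,1]>smin); m=cv2.morphologyEx(m.astype(np.uint8),cv2.MORPH_OPEN,np.ones((2,2)))
        nb,l,s,c=cv2.connectedComponentsWithStats(m); k=1+s[1:,4].argmax()
        w=unproj(np.argwhere(l==k)[:,::-1],7,K,E)[:,:2]
        r=cv2.minAreaRect(w.astype(np.float32)); d=np.array([np.cos(1.608),np.sin(1.608)]); t=(w-w.mean(0))@d
        print(smin,r, w.mean(0)+d*t.min(), w.mean(0)+d*t.max())
    cv2.imwrite("pics/pen.png",cv2.resize(im[120:170,180:320],(800,286),interpolation=cv2.INTER_CUBIC))
E
```

```text
150 ((468.6015625, 141.15455627441406), (8.997310638427734, 116.95694732666016), 2.1819560527801514) [470.489  82.706] [466.138 199.579]Traceback (most recent call last):
  File "<stdin>", line 8, in <module>
ValueError: attempt to get argmax of an empty sequence
```

```bash
python3 - <<'E'
from h import *
im,K,E=look("w10",pen=8,eraser=12)
print(cur()[1])
hsv=cv2.cvtColor(im,cv2.COLOR_BGR2HSV)
roi=np.zeros(im.shape[:2],bool); roi[125:165,180:320]=1
for smin in (140,150,160):
    m=roi&(hsv[...,1]>smin)
    nb,l,s,c=cv2.connectedComponentsWithStats(m.astype(np.uint8)); k=1+s[1:,4].argmax()
    w=unproj(np.argwhere(l==k)[:,::-1],7,K,E)[:,:2]
    r=cv2.minAreaRect(w.astype(np.float32)); d=np.array([np.cos(1.608),np.sin(1.608)]); t=(w-w.mean(0))@d
    print(smin,r, w.mean(0)+d*t.min(), w.mean(0)+d*t.max())
cv2.imwrite("pics/pen.png",cv2.resize(im[120:170,180:320],(800,286),interpolation=cv2.INTER_CUBIC))
E
```

```text
wrist pen s0.96 bbox [193.2, 131.3, 113.2, 22.2] ctr [464.8 134.3] size [ 11.5 140.3] longdir 1.601 mean [464.5 137.6]
wrist pen s0.32 bbox [271.3, 243.4, 25.5, 46.7] ctr [640.1 169.4] size [41.3 69. ] longdir 3.037 mean [636.5 172. ]
wrist eraser s0.95 bbox [459.5, 114.6, 36.3, 42.2] ctr [475.1 414.5] size [29.1 45.3] longdir 2.801 mean [475.1 414.8]
wrist eraser s0.67 bbox [371.7, 114.6, 36.9, 25.3] ctr [457.7 308.6] size [22.8 47.8] longdir 1.893 mean [457.6 308.7]
[506.981 144.382 175.783]
140 ((464.78759765625, 139.7646484375), (9.85666561126709, 119.09599304199219), 2.2652885913848877) [467.037  80.264] [462.607 199.279]
150 ((464.80352783203125, 139.37905883789062), (8.942063331604004, 117.90281677246094), 2.162161350250244) [466.954  80.467] [462.568 198.287]
160 ((465.0766906738281, 139.33718872070312), (7.837751865386963, 115.69385528564453), 2.1207613945007324) [466.932  81.519] [462.629 197.134]
```

View pics/pen.png

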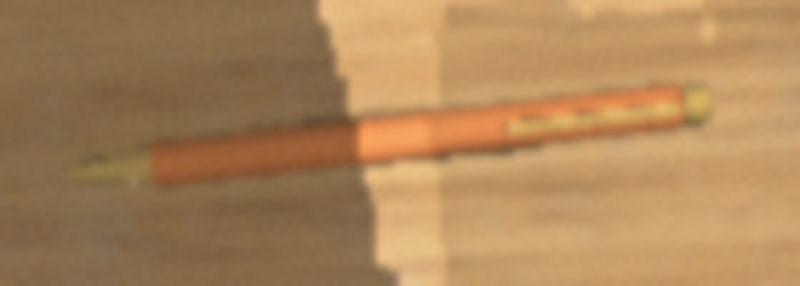

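```bash
sed -i 's|nat=phi0; |nat=1.2; |' h.py
python3 - <<'E'
from h import *
go((465.3,134,60,0.034,45),(465.3,134,3,0.034,45))
E
```

```text
t 14.40 tcp [507.  144.4 175.8] phi 1.499 j6 -1.29 gap 0.599 tilt [ 0.003 -0.001]
row [-4.11, 11.57, -1.32] [-0.1, 83.9, 0.2] 45 phi 0.03 nat 1.20
row [-4.13, 17.27, -1.32] [-0.1, 83.9, 0.2] 45 phi 0.03 nat 1.20
```

>>> arm_command:
  deltas: [-4.1,3,-1.3,0,84,0.2,45,-4.1,6,-1.3,0,84,0.2,45,-4.1,11,-1.3,0,84,0.2,45,-4.1,11,-1.3,0,84,0.2,45,-4.1,11,-1.3,0,84,0.2,45,-4.1,11,-1.3,0,84,0.2,45,-4.1,11,-1.3,0,84,0.2,45,-4.1,11,-1.3,0,84,0.2,45]

```text
time: 15.4
tool_pos: [465.8, 134.2, 65.4]
tcp_rot: [-1.221, 1.19, -1.188]
ft_force: [-1.2, 0.0, -0.0]
finger_gap: 0.45
```

```bash
python3 - <<'E'
from h import *
look("w11",pen=8)
go((465.3,134,3,0.034,45))
E
```

```text
wrist pen s0.73 bbox [254.1, 123.1, 14.5, 153.0] ctr [465.6 134.3] size [ 11.1 140.5] longdir 1.604 mean [465.2 141.5]
t 15.50 tcp [465.7 134.2  65.4] phi 0.031 j6 0.17 gap 0.454 tilt [-0.001  0.   ]
row [0.03, 6.24, -0.05] [-0.0, -0.2, -0.1] 45 phi 0.03 nat 1.20
```

>>> arm_command:
  deltas: [0,4,0,0,0,0,45,0,6.2,0,0,0,0,45,0,6.2,0,0,0,0,45,0,6.2,0,0,0,0,0,0,6.2,0,0,0,0,0,0,6.2,0,0,0,0,0,0,6.2,0,0,0,0,0,0,6.2,0,0,0,0,0]

```text
time: 16.5
tool_pos: [465.8, 134.3, 3.7]
tcp_rot: [-1.223, 1.187, -1.185]
ft_force: [-1.0, -0.5, 3.3]
finger_gap: 0.097
```

```bash
python3 - <<'E'
from h import *
go((465,134,140,0.034,0),(520,-60,140,1.716,0))
E
```

```text
t 16.50 tcp [465.8 134.3   3.7] phi 0.031 j6 0.17 gap 0.097 tilt [-0.001  0.   ]
row [0.01, -13.63, -0.08] [-0.0, -0.2, -0.1] 0 phi 0.03 nat 1.20
row [19.57, -13.66, 4.81] [-0.1, -96.5, -0.0] 0 phi 1.72 nat 1.20
```

>>> arm_command:
  deltas: [0,-6,0,0,0,0,0,0,-12,0,0,0,0,0,6,-13.6,2,0,-20,0,0,12,-13.6,4,0,-40,0,0,19.5,-13.6,4.8,0,-60,0,0,19.5,-13.6,4.8,0,-96.5,0,0,19.5,-13.6,4.8,0,-96.5,0,0,19.5,-13.6,4.8,0,-96.5,0,0]

```text
time: 17.5
tool_pos: [519.7, -59.8, 139.2]
tcp_rot: [-1.538, 0.368, -0.368]
ft_force: [-0.8, -0.2, 0.3]
finger_gap: 0.098
```

```bash
python3 - <<'E'
from h import *
go((590,-55,140,1.716,0))
E
```

```text
t 17.50 tcp [519.7 -59.8 139.2] phi 1.101 j6 -1.29 gap 0.098 tilt [-0.001  0.001]
row [6.05, -0.08, 3.6] [-0.1, -35.2, -0.0] 0 phi 1.72 nat 1.20
```

>>> arm_command:
  deltas: [3,0,2,0,-35.2,0,0,6,0,3.6,0,-35.2,0,0,6,0,3.6,0,-35.2,0,0,6,0,3.6,0,-35.2,0,0,6,0,3.6,0,-35.2,0,0]

```text
time: 18.12
tool_pos: [589.4, -54.8, 139.0]
tcp_rot: [-1.566, -0.113, 0.114]
ft_force: [-0.1, -0.4, -0.1]
finger_gap: 0.095
```

```bash
python3 - <<'E'
from h import *
im,K,E=look("w12",notebook=8,pen=144)
go((602.8,-183,60,1.716,0),(602.8,-183,12.5,1.716,0))
E
```

```text
wrist notebook s0.88 bbox [81.2, 100.1, 135.3, 149.4] ctr [ 602.2 -180.1] size [133.3 180.2] longdir 0.144 mean [ 595.2 -181.2]
wrist pen s0.88 bbox [252.4, 130.7, 17.6, 167.5] ctr [580.5 -55.5] size [ 10.9 119.9] longdir 0.138 mean [576. -56.]
wrist pen s0.35 bbox [353.8, 267.0, 104.5, 105.9] ctr [673.2  78.5] size [45.7 74.3] longdir 1.713 mean [657.2  69.6]
t 18.27 tcp [589.5 -54.8 139.2] phi 1.714 j6 -1.87 gap 0.097 tilt [0.    0.001]
row [-0.52, 7.91, -12.89] [-0.1, -0.1, 0.0] 0 phi 1.72 nat 1.20
row [-0.52, 12.66, -12.89] [-0.1, -0.1, 0.0] 0 phi 1.72 nat 1.20
```

View pics/w12.png

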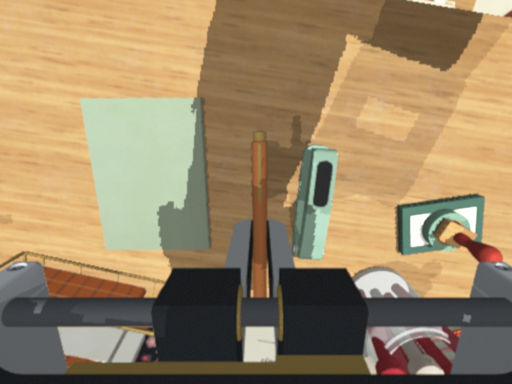

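```bash
python3 - <<'E'
from h import *
K,E=pose("wrist"); p=cur()[1]
for z in (140,142,144):
    e=unproj([259.5,131],z,K,E)[0]; d=np.array([np.cos(.142),np.sin(.142)]); print(z,e,(e-p)[:2]@d)
go((603,-182.2,60,1.716,0),(603,-182.2,12.5,1.716,0))
E
```

```text
140 [521.465 -63.761 140.   ] -68.57409635009039
142 [521.334 -63.784 142.   ] -68.70737749197298
144 [521.202 -63.808 144.   ] -68.84065863385545
t 18.27 tcp [589.5 -54.8 139.2] phi 1.714 j6 -1.87 gap 0.097 tilt [0.    0.001]
row [-0.48, 7.91, -12.81] [-0.1, -0.1, 0.0] 0 phi 1.72 nat 1.20
row [-0.48, 12.66, -12.82] [-0.1, -0.1, 0.0] 0 phi 1.72 nat 1.20
```

```bash
python3 - <<'E'
from h import *
K,E=pose("top"); s=800/330
t=unproj([[90+260/s,140+246/(328/135)]],5,K,E),unproj([[90+390/s,140+239/(328/135)]],5,K,E)
print("top",t, (t[0]+t[1])/2, np.linalg.norm(t[0]-t[1]))
K=pose("top")[0]*0+ctrl.camera_info("wrist")["mtx"]
T=np.eye(4);T[:3,:3]=tool(1.499);T[:3,3]=[506.98,144.38,175.8]; E=T@ctrl.camera_info("wrist")["mount"]
a=unproj([191.5,150.3],5,K,E);b=unproj([304.6,137.8],5,K,E);print("w10",a,b,(a+b)/2,np.linalg.norm(a-b))
im=cv2.imread("pics/w11.png"); cv2.imwrite("pics/pen2.png",cv2.rotate(cv2.resize(im[90:300,220:300],(228,600),interpolation=cv2.INTER_CUBIC),0))
im=cv2.imread("pics/w12.png")
E
```

```text
top (array([[463.536, 199.822,   5.   ]]), array([[467.224,  56.391,   5.   ]])) [[465.38  128.106   5.   ]] 143.47824177047787
w10 [[467.751  61.512   5.   ]] [[462.502 205.418   5.   ]] [[465.127 133.465   5.   ]] 144.00213909407884
```

View pics/pen2.png

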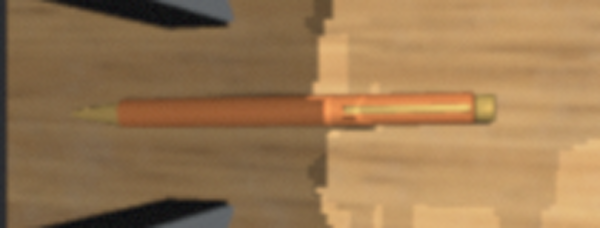

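```bash
python3 - <<'E'
from h import *
K=ctrl.camera_info("wrist")["mtx"]
T=np.eye(4);T[:3,:3]=tool(.031);T[:3,3]=[465.7,134.2,65.4]; E=T@ctrl.camera_info("wrist")["mount"]
a=unproj([258.6,273.7],5,K,E);b=unproj([258.6,126],5,K,E);print("w11",a,b,(a+b)/2,np.linalg.norm(a-b))
# held pen near end in w12, precise rows by saturation along the pen column
im=cv2.imread("pics/w12.png"); print(cv2.cvtColor(im,cv2.COLOR_BGR2HSV)[124:146,259].tolist())
E
```

```text
w11 [[467.966  59.76    5.   ]] [[463.751 202.837   5.   ]] [[465.859 131.298   5.   ]] 143.13871311053296
[[16, 119, 133], [16, 118, 134], [16, 121, 133], [16, 119, 133], [16, 116, 132], [17, 120, 132], [17, 116, 125], [19, 126, 117], [20, 133, 138], [20, 136, 159], [20, 136, 159], [20, 136, 154], [21, 133, 153], [21, 133, 150], [21, 133, 149], [21, 132, 147], [20, 134, 139], [16, 145, 130], [13, 162, 146], [17, 150, 150], [20, 133, 153], [21, 128, 159]]
```

```bash
python3 - <<'E'
from h import *
go((600,-181.8,140,1.715,0),(600,-181.8,16,1.715,0))
E
```

```text
t 18.27 tcp [589.5 -54.8 139.2] phi 1.714 j6 -1.87 gap 0.097 tilt [0.    0.001]
row [-0.77, -0.09, -12.72] [-0.1, -0.0, 0.0] 0 phi 1.72 nat 1.20
row [-0.78, 12.31, -12.74] [-0.1, -0.0, 0.0] 0 phi 1.72 nat 1.20
```

>>> arm_command:
  deltas: [-0.8,0,-6,0,0,0,0,-0.8,0,-12,0,0,0,0,-0.8,5,-12.7,0,0,0,0,-0.8,10,-12.7,0,0,0,0,-0.8,12.3,-12.7,0,0,0,0,-0.8,12.3,-12.7,0,0,0,0,-0.8,12.3,-12.7,0,0,0,0]

```text
time: 19.15
tool_pos: [600.4, -181.7, 17.5]
tcp_rot: [-1.567, -0.114, 0.111]
ft_force: [-0.2, -0.1, 0.2]
finger_gap: 0.097
```

```bash
python3 - <<'E'
from h import *
go((600,-181.8,11.7,1.715,0))
E
```

```text
t 19.15 tcp [ 600.4 -181.7   17.5] phi 1.714 j6 -2.07 gap 0.097 tilt [0.002 0.001]
row [-0.04, 0.58, -0.01] [-0.0, -0.0, 0.1] 0 phi 1.72 nat 1.20
```

>>> arm_command:
  deltas: [0,0.4,0,0,0,0,0,0,0.6,0,0,0,0,0,0,0.6,0,0,0,0,0]

```text
time: 19.52
tool_pos: [600.4, -181.7, 11.6]
tcp_rot: [-1.567, -0.114, 0.111]
ft_force: [-0.1, -0.7, 0.3]
finger_gap: 0.101
```

>>> arm_command:
  deltas: [0,0.1,0,0,0,0,0,0,0.1,0,0,0,0,20,0,0.1,0,0,0,0,35,0,0.1,0,0,0,0,45,0,-4,0,0,0,0,45,0,-10,0,0,0,0,60,-2,-12.5,6,0,0,0,70,-2,-12.5,12,0,0,0,70]

```text
time: 20.52
tool_pos: [563.4, -67.8, 138.7]
tcp_rot: [-1.568, -0.115, 0.107]
ft_force: [1.2, -0.0, -0.9]
finger_gap: 0.694
```

```bash
python3 - <<'E'
from h import *
import time
im,K,E=look("w13",notebook=8,pen=16)
go((458.5,240,150,1.9,80),(458.5,308,150,1.9,80),(458.5,308,4,1.9,80))
E
```

```text
wrist notebook s0.89 bbox [90.8, 126.1, 132.0, 142.9] ctr [ 601.3 -180.6] size [133.2 178.9] longdir 0.141 mean [ 588.1 -186.2]
wrist pen s0.57 bbox [149.2, 140.5, 20.3, 113.6] ctr [ 600.1 -179.3] size [ 11.3 137.5] longdir 0.136 mean [ 593.1 -180.5]
t 20.68 tcp [563.5 -66.1 137.2] phi 1.717 j6 -1.90 gap 0.699 tilt [0.003 0.   ]
row [-5.91, -1.28, 31.82] [-0.0, -10.5, 0.2] 80 phi 1.90 nat 1.20
row [-4.92, -1.28, 38.55] [-0.0, -10.5, 0.2] 80 phi 1.90 nat 1.20
row [-4.96, 13.32, 38.54] [-0.0, -10.5, 0.2] 80 phi 1.90 nat 1.20
```

>>> arm_command:
  deltas: [-2,-1.3,6,0,-10.5,0.2,80,-4,-1.3,12,0,-10.5,0.2,80,-6,-1.3,18,0,-10.5,0.2,80,-6,-1.3,24,0,-10.5,0.2,80,-6,-1.3,30,0,-10.5,0.2,80,-5,-1.3,38.5,0,-10.5,0.2,80,-5,2,38.5,0,-10.5,0.2,80,-5,5,38.5,0,-10.5,0.2,80]

```text
time: 21.68
tool_pos: [458.3, 308.4, 85.8]
tcp_rot: [-1.555, -0.259, 0.261]
ft_force: [-0.0, -0.4, -0.4]
finger_gap: 0.797
```

```bash
python3 - <<'E'
from h import *
im,K,E=look("w14",eraser=12)
go((458.5,308,4,1.9,80))
E
```

```text
wrist eraser s0.74 bbox [340.4, 222.6, 38.9, 35.8] ctr [466.2 419.6] size [29.6 29.7] longdir 2.669 mean [465.8 419. ]
wrist eraser s0.65 bbox [236.1, 187.2, 45.5, 23.1] ctr [456.6 310.3] size [24.3 44.7] longdir 1.901 mean [456.9 310.3]
t 21.77 tcp [457.1 306.3  84.1] phi 1.900 j6 -1.38 gap 0.799 tilt [-0.006 -0.001]
row [0.23, 8.01, 0.12] [0.1, 0.0, -0.4] 80 phi 1.90 nat 1.20
```

>>> arm_command:
  deltas: [0.2,5,0.25,0,0,-0.4,80,0.2,8,0.25,0,0,-0.4,80,0.2,8,0.25,0,0,-0.4,80,0.2,8,0.25,0,0,-0.4,55,0.2,8,0.25,0,0,-0.4,0,0.2,8,0.25,0,0,-0.4,0,0.2,8,0.25,0,0,-0.4,0,0.2,8,0.25,0,0,-0.4,0]

```text
time: 22.78
tool_pos: [458.1, 309.3, 4.8]
tcp_rot: [-1.556, -0.26, 0.257]
ft_force: [-0.8, -1.0, 7.1]
finger_gap: 0.478
```

```bash
python3 - <<'E'
from h import *
go((458,309,120,1.9,0),(458,50,120,1.3,0),(520,-60,120,0.143,0),(585,-70,120,0.143,0))
E
```

```text
t 22.77 tcp [458.1 309.3   4.8] phi 1.901 j6 -1.37 gap 0.478 tilt [ 0.002 -0.001]
row [0.0, -11.52, -0.03] [0.1, 0.0, 0.1] 0 phi 1.90 nat 1.20
row [-8.38, -11.51, -24.54] [0.0, 34.4, 0.1] 0 phi 1.30 nat 1.20
row [-6.08, -11.5, -36.95] [-0.0, 100.7, 0.1] 0 phi 0.14 nat 1.20
row [-0.25, -11.48, -40.0] [-0.0, 100.7, 0.1] 0 phi 0.14 nat 1.20
```

>>> arm_command:
  deltas: [0,-6,0,0,0,0,0,0,-11.5,0,0,0,0,0,-2,-11.5,-6,0,10,0,0,-4,-11.5,-12,0,20,0,0,-6,-11.5,-18,0,30,0,0,-8.4,-11.5,-24.5,0,40,0,0,-7.5,-11.5,-31,0,50,0,0,-6,-11.5,-37,0,60,0,0]

```text
time: 23.78
tool_pos: [515.8, -53.4, 120.6]
tcp_rot: [-1.495, 0.564, -0.568]
ft_force: [1.1, 0.5, 0.7]
finger_gap: 0.475
```

```bash
python3 - <<'E'
from h import *
go((520,-90,120,0.143,0),(520,-90,120,0.143,0))
E
```

```text
t 23.77 tcp [515.8 -53.4 120.6] phi 0.847 j6 -1.02 gap 0.475 tilt [0.002 0.001]
row [2.74, 0.06, -2.47] [-0.1, 40.3, 0.1] 0 phi 0.14 nat 1.20
row [2.74, 0.06, -2.47] [-0.1, 40.3, 0.1] 0 phi 0.14 nat 1.20
```

```bash
python3 - <<'E'
from h import *
go((455,-150,120,0.143,0))
E
```

```text
t 23.77 tcp [515.8 -53.4 120.6] phi 0.847 j6 -1.02 gap 0.475 tilt [0.002 0.001]
row [1.84, 0.05, -11.27] [-0.1, 40.3, 0.1] 0 phi 0.14 nat 1.20
```

>>> arm_command:
  deltas: [1,0,-5,0,40.3,0,0,1.8,0,-11.3,0,40.3,0,0,1.8,0,-11.3,0,40.3,0,0,1.8,0,-11.3,0,40.3,0,0,1.8,0,-11.3,0,40.3,0,0,1.8,0,-11.3,0,40.3,0,0]

```text
time: 24.52
tool_pos: [454.5, -149.9, 120.5]
tcp_rot: [-1.274, 1.098, -1.102]
ft_force: [0.6, -0.0, -0.6]
finger_gap: 0.477
```

```bash
python3 - <<'E'
from h import *
im,K,E=look("w15",notebook=8,pen=15,eraser=127)
n=np.array([-np.sin(.143),np.cos(.143)])
t=np.array([602.8,-181.8])+32.5*n; print(t)
go((*t,60,0.143,0),(*t,17,0.143,0))
E
```

```text
wrist notebook s0.70 bbox [303.1, 178.7, 171.6, 101.9] ctr [ 601.7 -179.5] size [130.1 181.3] longdir 0.144 mean [ 607.8 -166.9]
wrist pen s0.93 bbox [321.5, 226.7, 123.9, 13.2] ctr [ 600.8 -179. ] size [ 12.3 138.5] longdir 0.145 mean [ 597.8 -179.9]
wrist eraser s0.78 bbox [225.3, 212.6, 65.6, 37.4] ctr [ 454.5 -146.8] size [26.7 45.6] longdir 0.145 mean [ 454.4 -147.1]
[ 598.168 -149.632]
t 24.73 tcp [ 454.5 -149.9  120.5] phi 0.145 j6 -0.54 gap 0.475 tilt [0.001 0.003]
row [2.05, 6.08, 14.2] [-0.1, 0.1, 0.0] 0 phi 0.14 nat 1.20
row [2.05, 10.38, 14.19] [-0.1, 0.1, 0.0] 0 phi 0.14 nat 1.20
```

>>> arm_command:
  deltas: [1,0,6,0,0,0,0,2.1,1,12,0,0,0,0,2.1,5,14.2,0,0,0,0,2.1,9,14.2,0,0,0,0,2.1,10.4,14.2,0,0,0,0,2.1,10.4,14.2,0,0,0,0,2.1,10.4,14.2,0,0,0,0]

```text
time: 25.6
tool_pos: [599.2, -150.5, 18.8]
tcp_rot: [-1.272, 1.097, -1.105]
ft_force: [0.3, 1.0, 0.3]
finger_gap: 0.47
```

```bash
python3 - <<'E'
from h import *
go((597.8,-149.8,12.6,0.143,0))
E
```

```text
t 25.60 tcp [ 599.2 -150.5   18.8] phi 0.145 j6 -0.45 gap 0.470 tilt [0.002 0.005]
row [-0.09, 0.62, -0.13] [-0.3, 0.1, 0.1] 0 phi 0.14 nat 1.20
```

>>> arm_command:
  deltas: [-0.1,0.4,-0.1,-0.3,0,0,0,-0.1,0.6,-0.1,-0.3,0,0,0,-0.1,0.6,-0.1,-0.3,0,0,0]

```text
time: 25.98
tool_pos: [598.0, -149.6, 12.9]
tcp_rot: [-1.276, 1.1, -1.103]
ft_force: [0.2, -0.4, -0.8]
finger_gap: 0.472
```

Release just above/at contact, then rise and withdraw toward the robot.

>>> arm_command:
  deltas: [0,0.1,0,0,0,0,0,0,0.1,0,0,0,0,55,0,0.1,0,0,0,0,65,0,0.1,0,0,0,0,65,0,-5,0,0,0,0,65,0,-11,0,0,0,0,65,0,-14,-8,0,0,0,65,0,-14,-14,0,0,0,65]

```text
time: 26.98
tool_pos: [477.7, -167.0, 152.3]
tcp_rot: [-1.276, 1.098, -1.104]
ft_force: [0.1, -0.6, 1.0]
finger_gap: 0.65
```

>>> arm_command:
  deltas: [0,0,-8,0,0,0,65,0,0,-12,0,0,0,65,0,0,-12,0,0,0,65,0,0,-12,0,0,0,65,0,0,-12,0,0,0,65]

```text
time: 27.6
tool_pos: [359.8, -184.4, 152.0]
tcp_rot: [-1.276, 1.097, -1.104]
ft_force: [0.2, 0.0, 0.8]
finger_gap: 0.648
```

```bash
python3 - <<'E'
from h import *
im,K,E=look("w16",notebook=8,pen=16,eraser=20)
t=ctrl.grab_frame("top"); Kt,Et=pose("top")
for n,z in dict(notebook=8,pen=16,eraser=20,ink_tin=14,tape_roll=29,stapler=49).items(): rects(n,"top",z,Kt,Et)
s=ctrl.grab_frame("side"); rects("seal_jar","side",147,*pose("side"))
f=lambda i,w,h:cv2.resize(i,(w,h),interpolation=cv2.INTER_CUBIC)
cv2.imwrite("pics/final.png",np.vstack([f(t[140:260,170:400],800,300),np.hstack([f(s[130:290,200:350],300,300),f(im,500,300)])]))
print(ctrl.get_state()["time"],cur()[1])
E
```

```text
wrist notebook s0.56 bbox [372.2, 154.7, 139.8, 100.3] ctr [ 600.7 -180. ] size [130.  183.3] longdir 0.145 mean [ 590.8 -182.4]
wrist pen s0.89 bbox [397.8, 201.7, 114.2, 13.3] ctr [ 599.1 -179.2] size [ 11.6 139.9] longdir 0.145 mean [ 596.6 -179.9]
wrist eraser s0.57 bbox [439.8, 172.5, 42.9, 20.6] ctr [ 594.1 -148.5] size [23. 52.] longdir 0.146 mean [ 594.2 -148.1]
top notebook s0.38 bbox [205.4, 115.8, 40.5, 48.9] ctr [747.1 120. ] size [ 97.6 139.1] longdir 2.953 mean [743.2 122.1]
top pen s0.55 bbox [332.3, 164.3, 12.8, 44.1] ctr [ 601.4 -183.1] size [ 11.  133.7] longdir 0.143 mean [ 600.2 -183.1]
top pen s0.34 bbox [255.2, 163.2, 20.3, 51.3] ctr [602.2   6.9] size [ 36.4 134.9] longdir 0.065 mean [602.4   7.7]
top eraser s0.44 bbox [320.8, 177.9, 10.7, 19.5] ctr [ 597.  -151.5] size [23.8 45.7] longdir 0.097 mean [ 597.2 -151.4]
top ink_tin s0.59 bbox [191.5, 174.5, 34.6, 28.9] ctr [608.3 168. ] size [65.1 93.8] longdir 1.861 mean [605.4 169.3]
top tape_roll s0.56 bbox [201.9, 177.2, 16.5, 19.3] ctr [595.2 162.4] size [19.3 41.5] longdir 1.760 mean [604.3 161.3]
top stapler s0.81 bbox [256.4, 168.0, 19.0, 46.3] ctr [594.7  10.3] size [ 35.6 130.5] longdir 0.038 mean [595.5   9.4]
side seal_jar s0.97 bbox [297.3, 146.1, 34.1, 59.8] ctr [710.7 -36.1] size [ 86.9 358.7] longdir 1.516 mean [703.1 -53.9]
28.25 [ 358.96  -184.539  152.052]
```

View pics/final.png

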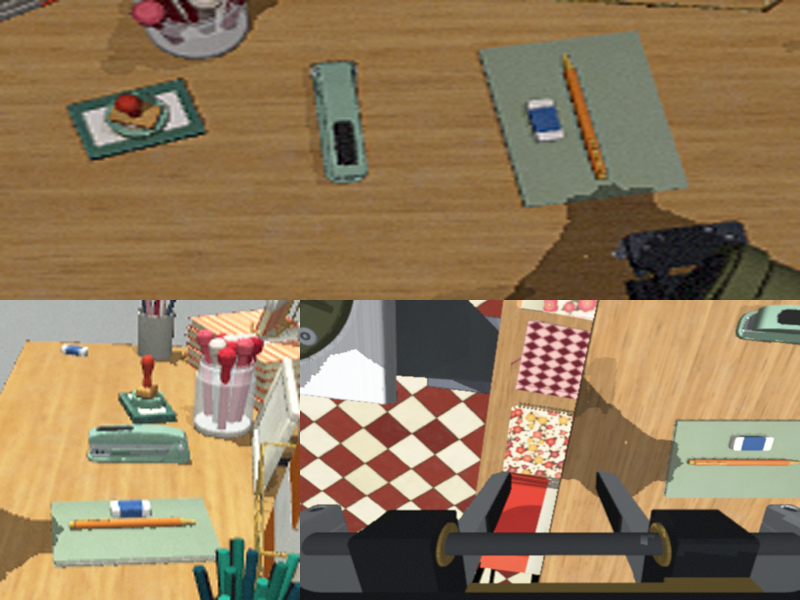

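```bash
python3 -c "
from rig import ctrl
print(ctrl.hand_in())"
```

```text
the job is handed in; nothing more can be done
None
```

The writing set is laid out as asked, in the order asked, and handed in at about 28 s. No verdict came back. The roll is flat on the tin with the stamp upright on it. The pen is along the notebook's long middle line. The eraser, the right-hand one of the two I could see, is beside the pen on the tin side.

What the last checks showed:
- **Roll on tin:** about 2 mm off the tin's centre in the wrist camera before the stamp went on.
- **Stamp:** upright on the roll in the final top and side views.
- **Pen:** within about 2 mm of the notebook's centre and parallel to its long side.
- **Eraser:** about 31–32 mm from the pen line, against 32.5 mm wanted. The wrist camera has it parallel to the pen. The top camera reads it 0.05 rad off, but its blob there is only about 11 px wide.
- **Bystanders:** stapler, jar, tin and notebook read within about 2–3 mm of their starting places, which is measurement scatter. The gripper was open and clear of everything.

Two final readings disagreed, and I put both down to the detector:
- **Notebook:** the last top-view search picked something else by the jar, so the notebook check relies on the wrist camera.
- **Roll:** its last top-view reading was distorted because the stamp partly hid it.

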